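# Index the specimen carriage to the next hole under the microscope

### The job

Swing the desk lamp's arm all the way out to its stop, away from the red plunger knob, and leave it there. Then pull the red knob up until its pin is clear of the hole, slide the specimen carriage one hole along the rail towards the microscope so that the loose leaf dish comes under the lens, and lower the pin fully into that hole. Finish while still holding the red knob, with the pin fully home; keep the dish in its pocket and do not disturb the other things on the bench.

Things in the scene. Friction and masses are not known exactly. Their poses are not given: they have to be found in the camera images.
- rail: Fixed station: cream microscope, 340 mm tall, and a level aluminium rail 30 x 30 mm across its base. Origin on the table under the rail, which runs along y; rail top at z = 60 mm. Four holes 11 mm wide in the top at y = 160, 100, 40, -20 mm: the pin starts at 100 and goes to 40. Lens axis at y = -160 (microscope towards -y); its head stays within 50 mm of that in y. x points away from the robot.
- carriage (a joint): Position of the specimen carriage on the rail (m): 0 at the start (first hole), grows as it slides towards the microscope (along the rail's -y); 0.060 at the next hole, then 0.120. It slides with 1 to 2 N of friction. The pin locks it (about 1.5 mm of play each way) until the plunger is pulled.
- plunger (a joint): Lift of the lock plunger (m): 0 with the pin fully down in a hole, 0.014 at the top of its travel. The pin's round tip reaches 9 mm below the rail's top, so the carriage is free above about 0.010. A spring pushes it down with 5 N at 0 and 9 N at 0.014; between holes the let-go pin rests on the rail at about 0.009.
- knob_center (a point): Centre of the red plunger knob: upright ribbed cylinder, 25 mm in diameter, 35 mm tall, standing on the carriage on a thin brass housing (18 mm in diameter, 30 mm tall). Centre 120 mm above the table with the pin home. Moves straight along the rail with the carriage and straight up as it is pulled.
- lens_point (a point): Point on the microscope's lens axis at dish height, 80 mm above the table.
- dish_center (a point): Centre of the loose open glass dish with a green leaf sample, 51 mm in diameter, 14 mm tall, lying in the middle of three pockets of the carriage (pocket walls 6 mm high, 2 to 3 mm of play). It rides along with the carriage.
- lamp_arm (a joint): Angle of the lamp's arm (rad): near 0 the lamp head hangs over the red knob; grows clockwise seen from above, as the head swings away; stop at 1.3. A stiff hinge with a vertical axis (about 0.15 N m): it stays where it is left.
- lamp_grip (a point): Centre of the free length of the blue upright grip peg, 16 mm in diameter, that stands 50 mm tall on top of the lamp arm's end (arm's top 241 mm, peg's top 291 mm above the table; this point 270 mm). The cream lamp head, 80 mm wide, hangs under it down to 179 mm above the table.
- lamp_hinge (a point): Point on the lamp arm's vertical hinge axis (a steel post, top 257 mm above the table), at the height of the peg's grip point; the peg moves around it on a circle of radius 213 mm.
- beaker: Bystander, leave alone: glass beaker, 70 mm wide, 90 mm tall. Origin at the centre of its underside.
- jar: Bystander, leave alone: round glass specimen jar with white cap, 64 mm wide, 80 mm tall. Origin at the centre of its underside.
- dropper: Bystander, leave alone: amber bottle with black cap, 40 mm wide, 100 mm tall. Origin at the centre of its underside.
- rock: Bystander, leave alone: brown mineral sample, 76 mm wide, 42 mm tall. Origin at the centre of its underside.
- magnifier: Bystander, leave alone: hand magnifier lying flat, black ring 60 mm wide with a dark wooden handle 80 mm long towards its -x. Origin at the centre of its underside.
- brush: Bystander, leave alone: small brush, 150 mm long, lying flat along its x axis. Origin at the centre of its underside.
- spare_dish: Bystander, leave alone: closed round sample dish, 94 mm wide, 18 mm tall, on the table beside the rail. Origin at the centre of its underside.
- slide_box: Bystander, leave alone: blue box with white lid, 87 x 62 x 34 mm, on the table beside the rail. Origin at the centre of its underside.
Things that resemble listed ones, but are neither listed nor needed, are in the scene too. Leave any brown or purple look-alike of the part that bears dish_center alone.

How it is judged (in metres and radians):
On the way, in this order (a step that is already met when the one before it is completed fails the run):
1. the lamp arm is swung out to its stop (value of joint lamp_arm above 1.15 rad), for 0.2 s.
2. the plunger is pulled clear while the carriage is still at the first hole (value of joint plunger above 0.0095 m and value of joint carriage between -0.006 and 0.006 m), for 0.1 s.
3. the carriage is at the next hole with the pin home (value of joint carriage between 0.055 and 0.065 m and value of joint plunger below 0.002 m), for 0.2 s.
At the end, for the whole second after the job is handed in: The lamp arm is beyond 1.1 rad; the carriage is at the next hole (0.055 to 0.065 m) with the pin home (plunger below 2 mm); the leaf dish lies flat in its pocket within 9 mm of the lens axis; the gripper's fingers still hold the red knob (more than 2 N of contact) (all of step 3 and contact force between the fingers and plunger above 2 N and value of joint lamp_arm above 1.1 rad and horizontal distance between dish_center and lens_point below 0.009 m and angle between dish_center's own z axis and vertical below 0.15 rad and height (world z) of dish_center below 0.085 m); the arm keeps its last pose, push and grip.
It fails at once if another thing on the bench is moved by more than 30 mm (distance of any of beaker, jar, dropper, rock, magnifier, brush, spare_dish, slide_box from where it was at the start of the episode above 0.03 m).
It fails at once if the leaf dish is tipped (angle between dish_center's own z axis and vertical above 0.4 rad).
It also fails if it takes over 50 s, if anything falls off the work surface, if the arm or the gripper's body presses on something with over 40 N, if the wrist force passes 120 N, or if a joint passes its speed limit or range.

### The arm

A 6-joint arm with a two-finger parallel gripper is mounted at the origin on the work surface. World frame = base frame: x ahead of the robot, y to its left, z up, the work surface at z = 0. Lengths are in mm, angles in rad, forces in N, time in s.
With the tool pointing down it reaches from about 400 to 925 mm from the base axis. Payload 12.5 kg.
Tool frame: the origin (TCP) lies where the fingers leave the gripper's body, on its centre line; the fingertips stand 78 mm ahead of it and the grasp point (between the pads) lies 59 mm ahead of it (env.tip_extent is the distance from the TCP to the fingertips, in mm); z points along the fingers, y is the direction in which the jaws open and shut (so a half turn about z gives the same grasp; the last joint's range is limited). The gripper opens to 95 mm and grips with 3 to 60 N. Pads are 20 mm wide; open, the fingers measure 119 mm over their backs; the gripper's body (75 mm by 180 mm) begins 59 mm behind the grasp point.
Start: joints at [1.088, 0.491, 1.559, -0, 1.092, -0.106], TCP at [229.948, 581.173, 292.261] pointing down, gripper open.
Joint ranges: [-3.1, 3.1], [-0.84, 2.19], [0.05, 2.79], [-1.13, 4.28], [0.06, 2.93], [-2.69, 2.69]. Speed limits (rad/s): [2.22, 2.22, 2.79, 3.14, 3.14, 3.14].

### API

Orientations are given as [roll, pitch, yaw] about the fixed x, y, z axes, in that order (R = Rz(yaw) Ry(pitch) Rx(roll)).
In Python, from cell import env gives the robot as it stands. The module is installed in compiled form; this text tells all that it offers.
- The arm moves only by the tool play_rows, never from a script. Its argument "targets" is a list of rows, each an object with "linear": the shift along the tool's x, y, z in mm, a list of three; "turn": the turn about the tool's z in rad. A call has 1 to 20 rows; each row is the pose to reach, as a shift and turn from the pose commanded when the call began, along the tool's axes at that moment; what a row does not reach only later rows make up. A row lasts 1/8 s, in which the tool goes at most 62.5 mm and 10.7 degrees, less where a joint would pass 70% of its speed; a pose out of reach is approached as far as the arm can. A call with a gripper value outside its range is refused whole. "hand" is the finger opening in mm, from 0 to 95.1, set as the call begins (left out, the last holds). The fingers move at their own pace and stop on an object; the grip force is fixed at half the most. Time passes only in rows, so rows that repeat a pose let the fingers close. It gives the time, the measured TCP pose, the force and the opening at its end, in the units of the state.
- env.state(): the state, without advancing time (a new reading comes with each control period).
- env.read_camera(name): name is "scene" or "top" or "wrist"; returns (picture, depth): 480x640x3 uint8, red, green, blue; 480x640 float32, mm along the optical axis (not along the pixel's ray), 0 where there is no reading.
- env.camera_params(name): a dict with "fx", "fy", "cx", "cy" (pixels), "R" (3x3) and "t" (3): a world point X has camera coordinates R X + t. Camera axes: x right, y down, z forward; pixel columns grow to the right and rows downward; lengths in mm; the calibration is good to about 2 mm. A picture is of the moment at which its call begins: read the wrist's pose just before it. camera_params takes no time and is no camera call; for the wrist camera it gives the pose at the moment of the call.
- env.job_done(): hands the job in, once; it reports no verdict.
The state is a dict: "t": time; "joints": joint angles; "qvel": joint speeds; "tau": joint torques, N m; "eef_pos": TCP position; "tcp_rot": TCP orientation; "ft_force": force on the tool from outside, world axes, zero at the start; "moment": the same for the moment, N m; "opening": opening from 0.0 (shut) to 1.0 (fully open).
Only numpy, scipy, OpenCV 4.12 (cv2) and the standard library are available. Lean on these libraries where they do the work, as an engineer would, in place of code of your own. Each camera call takes 0.05 s, during which the arm holds its last target.

## Working session

There is one attempt and no reset: what is moved stays moved. The work goes in short steps, Python scripts to look and compute and a tool call to move; the robot and the scene stay as the last step left them, time stands still between calls to the robot, and variables do not carry over. Pictures are saved under pics/ and viewed, and the job is handed in when it is done.

Besides the shell and the picture viewer there is one more tool, called after "Request:" as name(argument=value, ...), one argument or row to a line, values as JSON. play_rows: Moves the arm, as the interface text tells. Its arguments: {"type":"object","properties":{"targets":{"type":"array","items":{"type":"object","properties":{"linear":{"type":"array","items":{"type":"number"}},"turn":{"type":"number"}}}},"hand":{"type":"number"}},"required":["targets"]}

```bash
mkdir -p pics
cat > h.py <<'E'
from cell import env
import numpy as np, cv2
def snap(n,f):
    p,d=env.read_camera(n); cv2.imwrite(f'pics/{f}.png',p[:,:,::-1]); np.save(f'pics/{f}.npy',d); return p,d
def w(P,d,u,v):
    z=d[v,u]; c=np.array([(u-P['cx'])/P['fx']*z,(v-P['cy'])/P['fy']*z,z])
    return np.array(P['R']).T@(c-np.array(P['t']))
def ray(P,u,v,Z):
    R=np.array(P['R']);o=-R.T@np.array(P['t']); r=R.T@np.array([(u-P['cx'])/P['fx'],(v-P['cy'])/P['fy'],1])
    return o+r*(Z-o[2])/r[2]
E
python3 - <<'E'
from h import *
snap('scene','s0');snap('top','t0')
print(env.state()); print(env.camera_params('top'),env.camera_params('scene'),env.tip_extent)
E
```

```text
{'t': 0.1, 'joints': array([ 1.08835031e+00,  4.91457491e-01,  1.55940857e+00,  1.02071153e-05,
        1.09167773e+00, -1.05582299e-01]), 'qvel': array([ 0.0002661 , -0.00014384, -0.00102227, -0.00083796,  0.00225575,
        0.0003727 ]), 'tau': array([ 3.55382959e-03, -6.13627410e+01, -2.58606684e+01,  6.94008940e-02,
        4.69678058e-02, -5.06131892e-05]), 'eef_pos': array([229.90268977, 581.02273854, 291.73919995]), 'tcp_rot': array([-3.14064777e+00, -1.09239041e-04,  2.76472417e+00]), 'ft_force': array([0.20146785, 0.17801681, 0.40929016]), 'moment': array([-0.03569107, -0.03244378, -0.0053574 ]), 'opening': 1.0016294492692512}
{'fx': 441.3168250611417, 'fy': 441.3168250611417, 'cx': 327.5127281025536, 'cy': 241.30276454023408, 'R': array([[-0.0202639 , -0.99978729, -0.00383991],
       [-0.99575394,  0.02052681, -0.08973708],
       [ 0.08979681,  0.00200518, -0.99595809]]), 't': array([   8.30332611,  555.77157738, 1468.61447506])} {'fx': 576.5606709417715, 'fy': 576.5606709417715, 'cx': 329.22568800368634, 'cy': 235.47826873130208, 'R': array([[ 0.70726031,  0.70686628,  0.0110868 ],
       [ 0.54551853, -0.5357135 , -0.64453128],
       [-0.44965808,  0.46189945, -0.76449755]]), 't': array([-384.69686925, -213.51223286, 1826.42386854])} 77.60000000000001
```

View pics/s0.png

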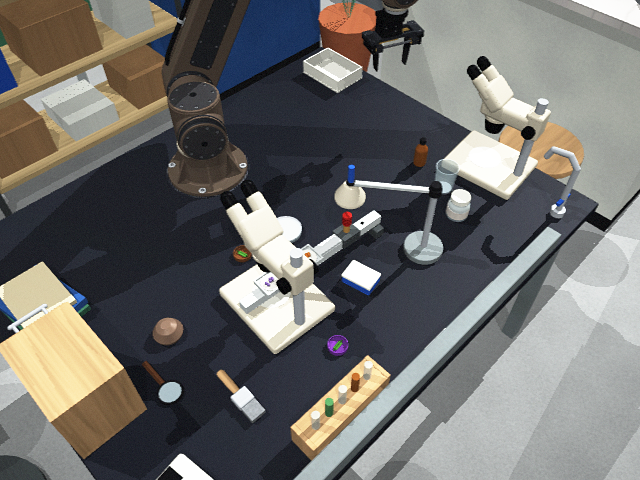

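View pics/t0.png

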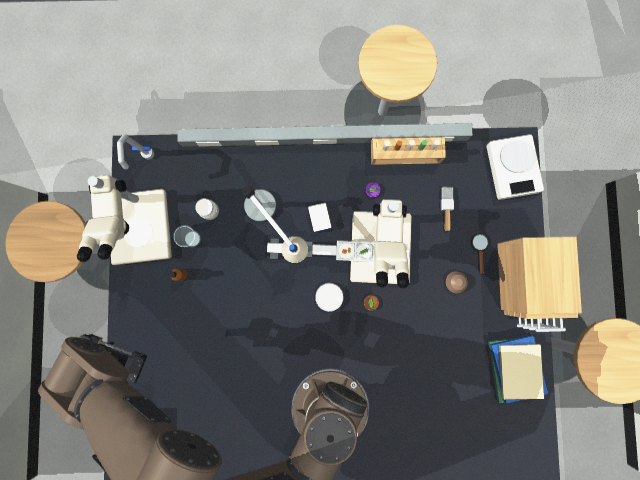

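Run:
```python
import cv2
s=cv2.imread('pics/s0.png');t=cv2.imread('pics/t0.png')
cv2.imwrite('pics/s0c.png',cv2.resize(s[140:300,280:480],None,fx=4,fy=4,interpolation=cv2.INTER_CUBIC)[:600])
cv2.imwrite('pics/t0c.png',cv2.resize(t[170:300,225:425],None,fx=4,fy=4,interpolation=cv2.INTER_CUBIC))
```

```text
(no output)
```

View pics/s0c.png

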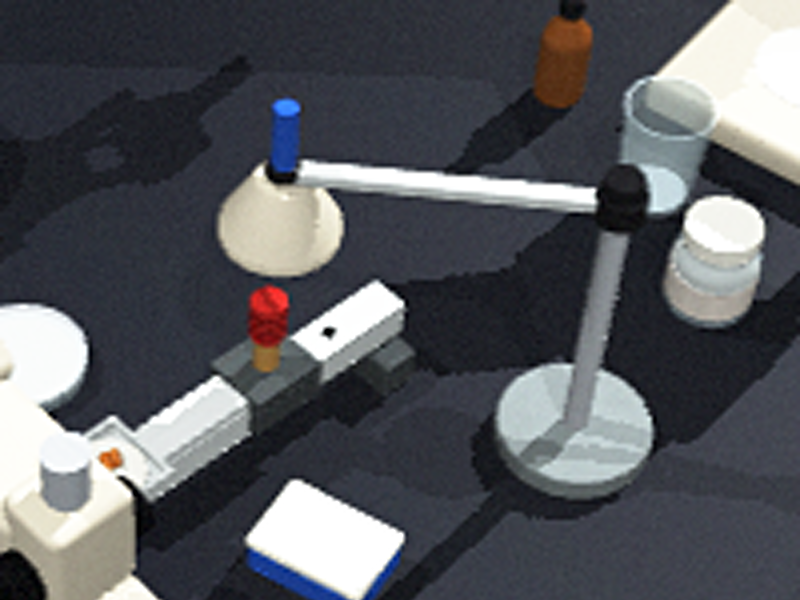

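View pics/t0c.png

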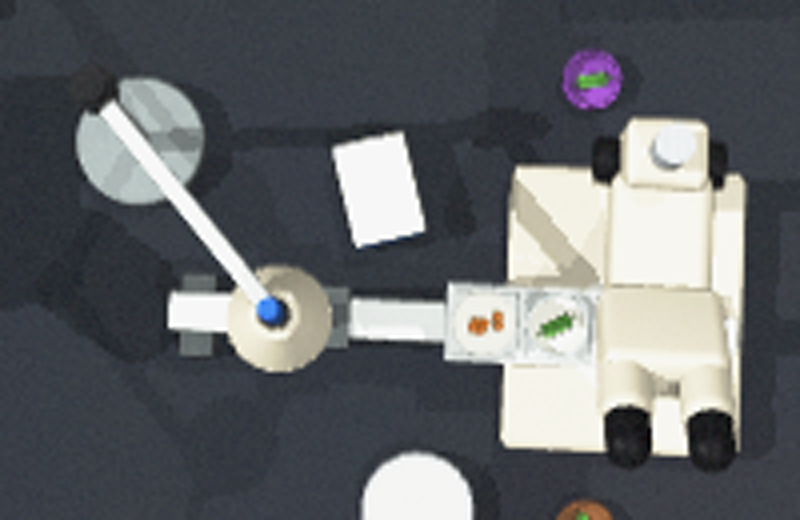

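Run:
```python
from h import *
P=env.camera_params('top');S=env.camera_params('scene');dt=np.load('pics/t0.npy');ds=np.load('pics/s0.npy')
np.set_printoptions(precision=1,suppress=True)
print('peg',ray(P,292,247.5,291),ray(S,351.7,167,291),w(P,dt,292,247),w(S,ds,351,172))
print('hinge',ray(P,249.2,191.5,257),ray(S,436,184,257), ray(S,436,187,250))
print('knob',ray(S,347,219.5,120),w(S,ds,347,220))
print('railend',ray(P,225+168/4,170+292/4,60),ray(P,225+168/4,170+330/4,60),ray(P,225+445/4,170+300/4,60),ray(P,225+445/4,170+340/4,60))
print('dish',ray(P,225+556/4,170+322/4,80),'dish L',ray(P,225+485/4,170+322/4,80))
print('hole', ray(S,280+329/4,140+332/4,60))
print('beaker',ray(P,186,238,0),'jar',ray(P,206,210,80), 'drop',ray(P,178,275,100))
for u,v in [(225+450/4,170+285/4),(225+450/4,170+360/4)]: print(ray(P,u,v,75))
```

```text
peg [516.6  95.3 291. ] [521.5  95.8 291. ] [518.   95.3 291.3] [525.   90.3 280.2]
hinge [684.  219.7 257. ] [685.5 228.2 257. ] [688.4 226.2 250. ]
knob [531.4  77.4 120. ] [536.8  71.4 127. ]
railend [551.2 197.   60. ] [519.7 197.2  60. ] [539.8 -31.7  60. ] [506.8 -31.   60. ]
dish [ 518.4 -121.2   80. ] dish L [519.6 -63.5  80. ]
hole [534.6 138.4  60. ]
beaker [579.6 484.6   0. ] jar [662.3 393.7  80. ] drop [450.8 476.7 100. ]
[550.8 -35.8  75. ]
[489.5 -34.4  75. ]
```

Candidates: knob – only the red cylinder at scene (347,219) on the rail carriage. Peg – blue upright at scene (351,172) on the lamp arm; look-alike: the blue bit on the tap at (558,205). Leaf dish in the carriage at top (364,250); look-alikes are the brown (372,302) and purple (373,190) dishes. The crops confirm these choices. The lamp arm goes from the hinge at top (249,191) to the peg at (292,247).

Request:
play_rows(
  targets=[
    {"linear": [0,0,-60],"turn": 0},
    {"linear": [-30,-23,-108],"turn": -0.1},
    {"linear": [-70,-54,-108],"turn": -0.2},
    {"linear": [-110,-85,-108],"turn": -0.3},
    {"linear": [-150,-116,-108],"turn": -0.4},
    {"linear": [-190,-147,-108],"turn": -0.5},
    {"linear": [-230,-178,-108],"turn": -0.6},
    {"linear": [-270,-208,-108],"turn": -0.7},
    {"linear": [-310,-239,-108],"turn": -0.8},
    {"linear": [-350,-270,-108],"turn": -0.9},
    {"linear": [-390,-301,-108],"turn": -1.03},
    {"linear": [-430,-332,-108],"turn": -1.03},
    {"linear": [-448,-346,-108],"turn": -1.03},
    {"linear": [-448,-346,-108],"turn": -1.03},
    {"linear": [-448,-346,-108],"turn": -1.03},
  ],
)

```text
t: 1.98
eef_pos: [518.8, 95.1, 400.1]
tcp_rot: [3.141, -0.0, -2.488]
ft_force: [-0.3, 0.3, -0.1]
opening: 1.0
```

Run:
```python
from h import *
np.set_printoptions(precision=3,suppress=True)
s=env.state();print(s['eef_pos'],s['tcp_rot'],s['joints'],s['t'])
P=env.camera_params('wrist');snap('wrist','w1');np.save('pics/w1P.npy',P)
snap('scene','s1')
```

```text
[518.806  95.087 400.067] [ 3.141 -0.    -2.488] [ 0.056  0.253  1.638  0.     1.251 -2.168] 1.975
```

View pics/w1.png

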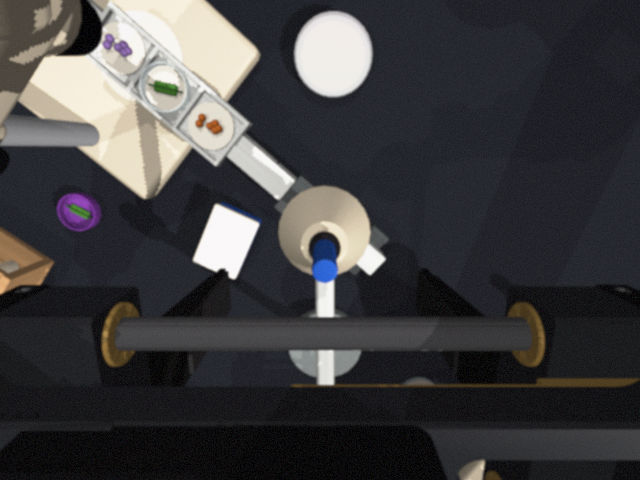

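View pics/s1.png

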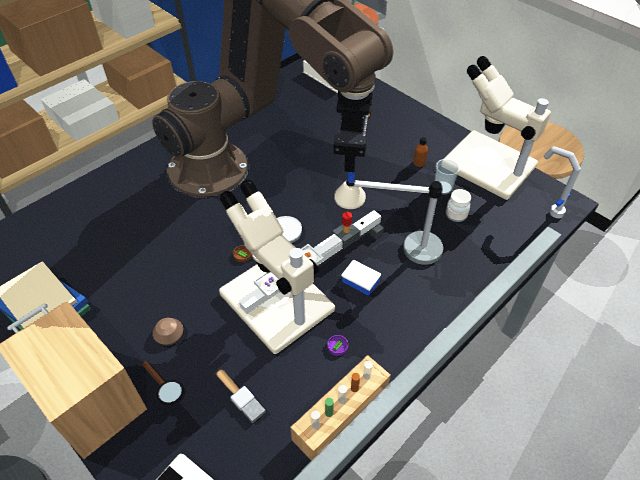

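Run:
```python
from h import *
np.set_printoptions(precision=1,suppress=True)
P=np.load('pics/w1P.npy',allow_pickle=True).item();d=np.load('pics/w1.npy')
print(ray(P,324,270,291),w(P,d,324,270),w(P,d,324,245))
a=ray(P,324.5,300,241);b=ray(P,325.5,375,241);print(a,b)
h=b-a;h/=np.linalg.norm(h);p=ray(P,324,270,291);print(p+h*213, np.degrees(np.arctan2(h[1],h[0])))
```

```text
[519.8  95.7 291. ] [519.8  95.7 291. ] [514.   91.4 260.8]
[552.5 121.4 241. ] [603.9 161.8 241. ]
[687.2 227.4 291. ] 38.190598253817875
```

Request:
play_rows(
  targets=[
    {"linear": [-1,0,20]},
    {"linear": [-1,0,50]},
    {"linear": [-1,0,70]},
    {"linear": [-1,0,70]},
  ],
)

```text
validation failed for argument at $.ta...
```

Request:
play_rows(
  targets=[
    {"linear": [0,0,0]},
    {"linear": [0,0,0]},
    {"linear": [0,0,0]},
    {"linear": [0,0,0]},
    {"linear": [0,0,0]},
  ],
  hand=18,
)

```text
validation failed for argument at $.ta...
```

Request:
play_rows(
  targets=[
    {"linear": [-1,0,20],"turn": 0},
    {"linear": [-1,0,50],"turn": 0},
    {"linear": [-1,0,70],"turn": 0},
    {"linear": [-1,0,70],"turn": 0},
  ],
)

```text
t: 2.58
eef_pos: [519.4, 95.9, 329.4]
tcp_rot: [3.14, -0.002, -2.487]
ft_force: [-0.1, 0.2, -0.1]
opening: 0.994
```

Request:
play_rows(
  targets=[
    {"linear": [0,0,0],"turn": 0},
    {"linear": [0,0,0],"turn": 0},
    {"linear": [0,0,0],"turn": 0},
    {"linear": [0,0,0],"turn": 0},
    {"linear": [0,0,0],"turn": 0},
  ],
  hand=18,
)

```text
t: 3.2
eef_pos: [520.0, 95.2, 330.3]
tcp_rot: [-3.142, 0.0, -2.488]
ft_force: [0.1, 0.0, 0.3]
opening: 0.532
```

Request:
play_rows(
  targets=[
    {"linear": [0,0,0],"turn": 0},
    {"linear": [0,0,0],"turn": 0},
    {"linear": [0,0,0],"turn": 0},
    {"linear": [0,0,0],"turn": 0},
    {"linear": [0,0,0],"turn": 0},
  ],
)

```text
t: 3.82
eef_pos: [519.9, 95.3, 330.2]
tcp_rot: [3.141, 0.0, -2.488]
ft_force: [-0.3, -0.3, -0.2]
opening: 0.188
```

Run:
```python
from h import *
snap('wrist','w2');p,d=snap('scene','s2')
cv2.imwrite('pics/s2c.png',cv2.resize(p[100:250,280:480,::-1],None,fx=4,fy=4))
```

```text
(no output)
```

View pics/w2.png

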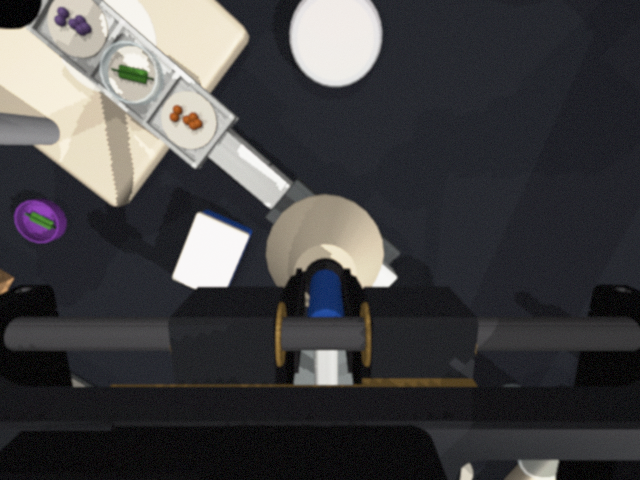

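View pics/s2c.png

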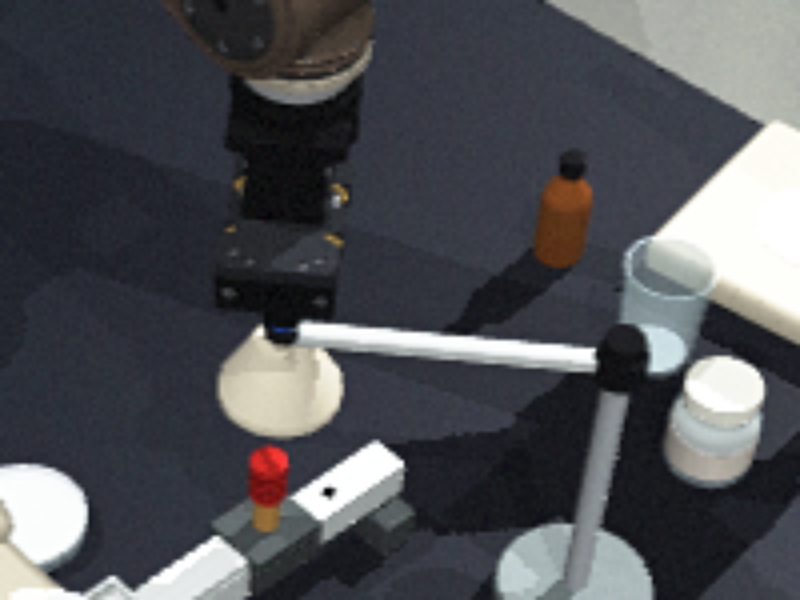

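The peg at wrist (325,295) stands centred between the fingers (opening 18 mm), and the scene crop shows the fingers around it. Swing it along the circle.

Request:
play_rows(
  targets=[
    {"linear": [-1,21,0],"turn": 0.1},
    {"linear": [-4,42,0],"turn": 0.2},
    {"linear": [-10,63,0],"turn": 0.3},
    {"linear": [-17,83,0],"turn": 0.4},
    {"linear": [-26,102,0],"turn": 0.5},
    {"linear": [-37,120,0],"turn": 0.6},
    {"linear": [-50,137,0],"turn": 0.7},
    {"linear": [-65,153,0],"turn": 0.8},
    {"linear": [-81,167,0],"turn": 0.9},
    {"linear": [-98,179,0],"turn": 1.0},
    {"linear": [-116,190,0],"turn": 1.1},
    {"linear": [-126,194,0],"turn": 1.15},
    {"linear": [-136,198,0],"turn": 1.2},
    {"linear": [-136,198,0],"turn": 1.2},
  ],
)

```text
t: 5.68
eef_pos: [504.2, 328.7, 329.6]
tcp_rot: [-3.12, -0.002, 2.595]
ft_force: [-28.9, -53.2, 19.1]
opening: 0.351
```

Run:
```python
from h import *
P=env.camera_params('wrist');snap('wrist','w3');p,d=snap('scene','s3');print(env.state()['joints'],env.state()['moment'])
np.save('pics/w3P.npy',P)
```

```text
[ 0.47064164  0.42887054  1.56081339 -0.01041893  1.17217982 -0.54943676] [-8.76553344  4.732158    0.25303168]
```

View pics/w3.png

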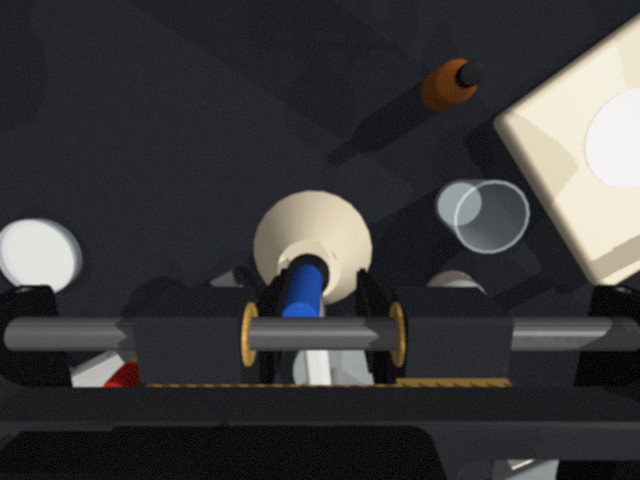

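View pics/s3.png

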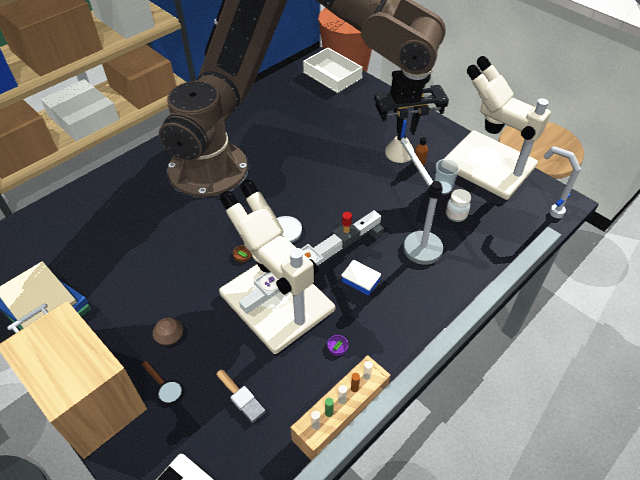

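Request:
play_rows(
  targets=[
    {"linear": [0,-5,0],"turn": 0},
    {"linear": [0,-10,0],"turn": 0},
    {"linear": [0,-10,0],"turn": 0},
  ],
)

```text
t: 6.15
eef_pos: [500.0, 321.8, 329.9]
tcp_rot: [-3.128, -0.001, 2.595]
ft_force: [-18.6, -35.4, 12.7]
opening: 0.193
```

Run:
```python
from h import *
np.set_printoptions(precision=3,suppress=True)
print(env.state()['eef_pos'],env.state()['tcp_rot'])
P=env.camera_params('wrist');p,d=snap('wrist','w4');p,dt=snap('top','t4')
np.save('pics/w4P.npy',P)
cv2.imwrite('pics/t4c.png',cv2.resize(p[150:300,150:350,::-1],None,fx=4,fy=4))
```

```text
[500.026 321.801 329.891] [-3.128 -0.001  2.595]
```

View pics/w4.png

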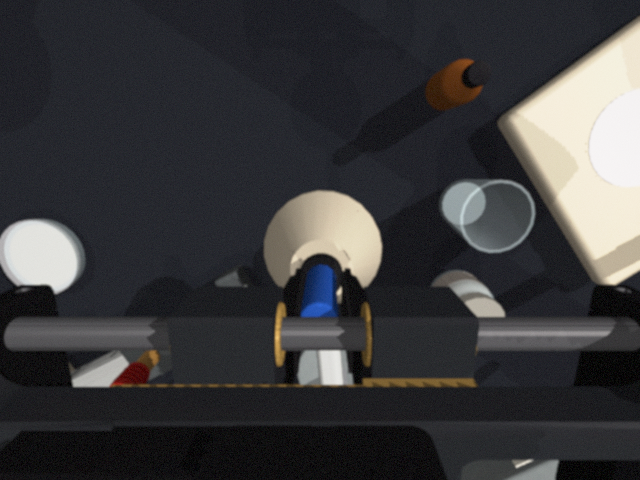

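View pics/t4c.png

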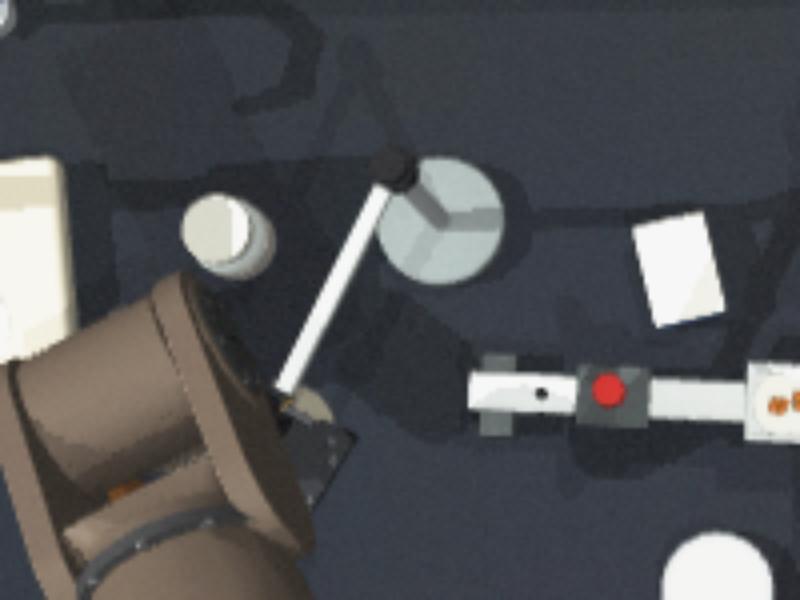

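Request:
play_rows(
  targets=[
    {"linear": [0,-4,0],"turn": 0},
    {"linear": [0,-8,0],"turn": 0},
    {"linear": [0,-8,0],"turn": 0},
  ],
  hand=24,
)

```text
t: 6.62
eef_pos: [498.3, 319.8, 330.3]
tcp_rot: [3.141, 0.0, 2.595]
ft_force: [-0.6, 1.1, 0.5]
opening: 0.255
```

Request:
play_rows(
  targets=[
    {"linear": [0,0,0],"turn": 0},
    {"linear": [0,0,0],"turn": 0},
    {"linear": [0,0,0],"turn": 0},
    {"linear": [0,0,-30],"turn": 0},
    {"linear": [0,0,-60],"turn": 0},
    {"linear": [0,0,-90],"turn": 0},
    {"linear": [0,0,-90],"turn": 0},
  ],
  hand=60,
)

```text
t: 7.5
eef_pos: [498.5, 319.9, 422.3]
tcp_rot: [3.138, 0.002, 2.595]
ft_force: [0.1, 0.1, -1.4]
opening: 0.631
```

Run:
```python
from h import *
np.set_printoptions(precision=3,suppress=True)
print(env.state()['eef_pos'],env.state()['tcp_rot'])
P=env.camera_params('wrist');p,d=snap('wrist','w5')
np.save('pics/w5P.npy',P)
p,dt=snap('top','t5')
cv2.imwrite('pics/t5c.png',cv2.resize(p[150:300,150:350,::-1],None,fx=4,fy=4))
```

```text
[498.522 319.904 422.279] [3.138 0.002 2.595]
```

View pics/w5.png

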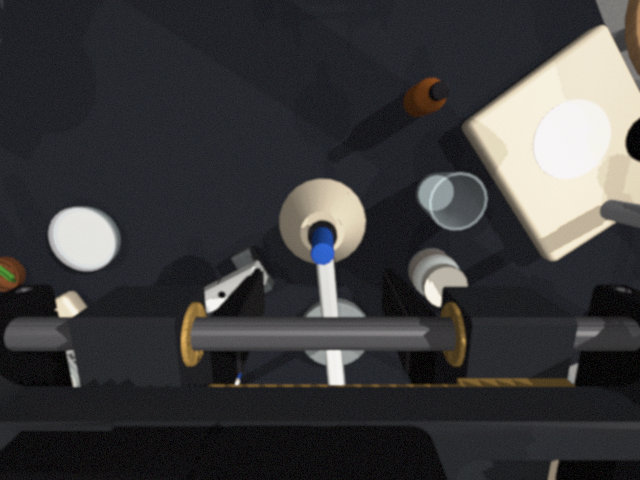

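View pics/t5c.png

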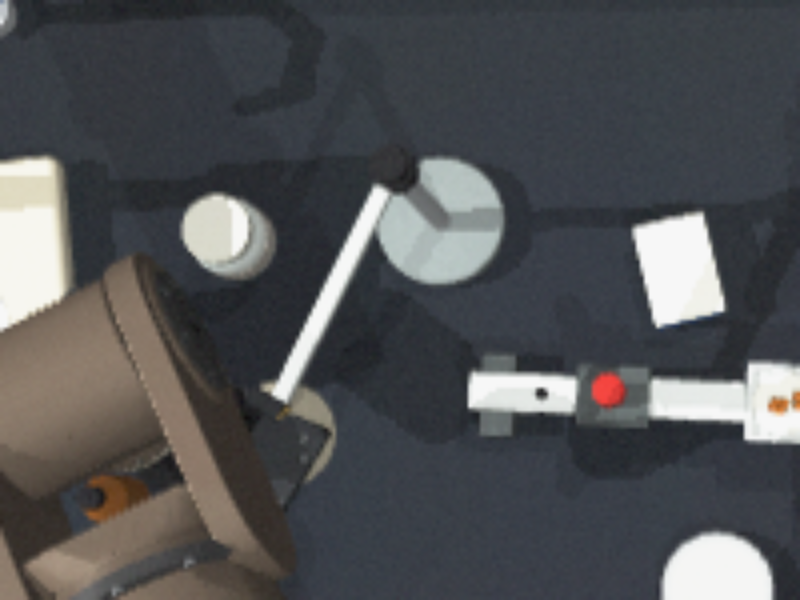

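Run:
```python
from h import *
np.set_printoptions(precision=1,suppress=True)
P=np.load('pics/w5P.npy',allow_pickle=True).item();d=np.load('pics/w5.npy')
p=ray(P,322,253,291);print('peg',p)
a=ray(P,325,270,241);b=ray(P,336,380,241);h=b-a;print('armdir',np.degrees(np.arctan2(h[1],h[0])))
print(np.degrees(np.arctan2(p[1]-227,p[0]-687)),np.degrees(np.arctan2(95.5-227,520-687)))
T=env.camera_params('top');dt=np.load('pics/t5.npy')
print('knob',ray(T,302,247.5,137.5),[w(T,dt,u,v) for u,v in [(302,247),(301,247),(303,248)]])
```

```text
peg [496.8 321.1 291. ]
armdir -25.84582818159271
153.6807488975644 -141.7822150739574
knob [527.9  76.8 137.5] [array([529.6,  76.9, 136. ]), array([530. ,  80.3, 131.3]), array([526.3,  73.8, 136.9])]
```

Request:
play_rows(
  targets=[
    {"linear": [-15,-19,0],"turn": 0.1},
    {"linear": [-35,-44,0],"turn": 0.25},
    {"linear": [-60,-76,0],"turn": 0.4},
    {"linear": [-85,-107,0],"turn": 0.55},
    {"linear": [-110,-139,20],"turn": 0.7},
    {"linear": [-135,-170,50],"turn": 0.85},
    {"linear": [-152,-192,85],"turn": 1.0},
    {"linear": [-152,-192,120],"turn": 1.077},
    {"linear": [-152,-192,145],"turn": 1.077},
    {"linear": [-152,-192,160],"turn": 1.077},
    {"linear": [-152,-192,160],"turn": 1.077},
    {"linear": [-152,-192,160],"turn": 1.077},
  ],
)

```text
t: 9.1
eef_pos: [528.6, 76.8, 260.9]
tcp_rot: [3.141, -0.0, 1.518]
ft_force: [0.3, 0.3, 0.9]
opening: 0.63
```

Run:
```python
from h import *
np.set_printoptions(precision=3,suppress=True)
print(env.state()['eef_pos'],env.state()['tcp_rot'],env.state()['joints'])
P=env.camera_params('wrist');p,d=snap('wrist','w6')
np.save('pics/w6P.npy',P)
p,dt=snap('scene','s6')
cv2.imwrite('pics/s6c.png',cv2.resize(p[100:250,260:460,::-1],None,fx=4,fy=4))
```

```text
[528.576  76.82  260.876] [ 3.141 -0.     1.518] [0.021 0.399 1.819 0.    0.922 0.073]
```

View pics/w6.png

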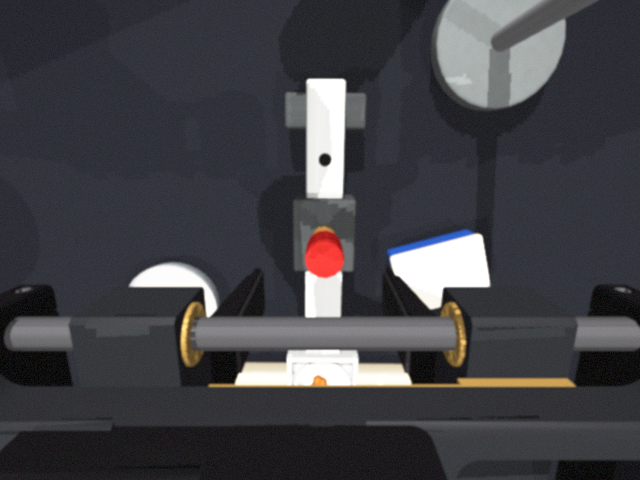

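View pics/s6c.png

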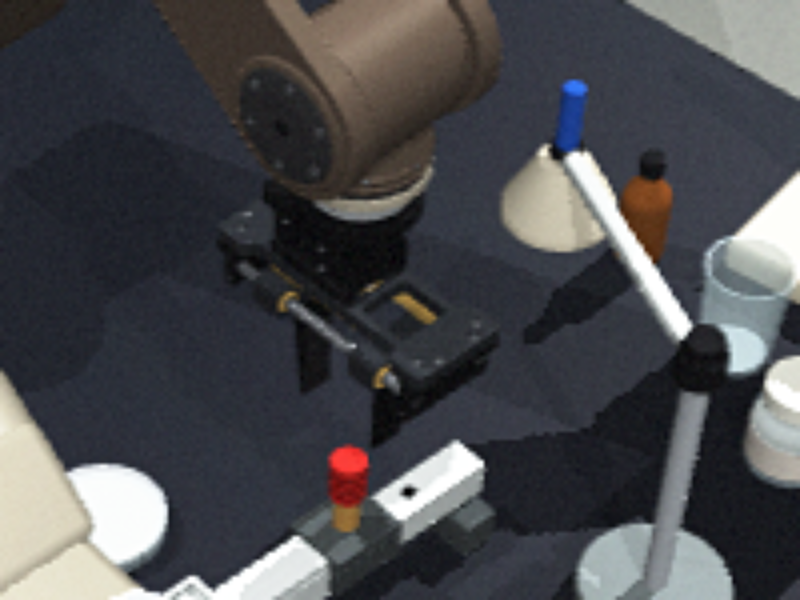

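Run:
```python
from h import *
np.set_printoptions(precision=1,suppress=True)
P=np.load('pics/w6P.npy',allow_pickle=True).item();d=np.load('pics/w6.npy')
im=cv2.imread('pics/w6.png').astype(int); m=(im[:,:,2]>150)&(im[:,:,1]<90)&(im[:,:,0]<90)
ys,xs=np.nonzero(m);print(xs.min(),xs.max(),ys.min(),ys.max())
Z=np.array([w(P,d,u,v) for u,v in zip(xs,ys) if d[v,u]>0]); t=Z[Z[:,2]>134];print('knobtop',np.median(t,0),t.min(0),t.max(0))
a=ray(P,326.5,80,60);b=ray(P,(305+342)/2,320,60);print(a,b,(a-b)[0]/(a-b)[1]);print('hole',ray(P,325,159,60))
```

```text
305 343 231 276
knobtop [530.5  79.  138.5] [518.4  66.7 134. ] [542.6  89.9 140.8]
[539.  196.3  60. ] [526.1  -3.6  60. ] 0.06405472901970269
hole [534.8 137.7  60. ]
```

Request:
play_rows(
  targets=[
    {"linear": [2,2,15],"turn": 0},
    {"linear": [2,2,35],"turn": 0},
    {"linear": [2,2,55],"turn": 0},
    {"linear": [2,2,72],"turn": 0},
    {"linear": [2,2,82],"turn": 0},
    {"linear": [2,2,82],"turn": 0},
  ],
)

```text
t: 9.95
eef_pos: [530.3, 78.6, 177.5]
tcp_rot: [-3.14, 0.0, 1.518]
ft_force: [-0.1, -0.5, 0.5]
opening: 0.635
```

Request:
play_rows(
  targets=[
    {"linear": [0,0,0],"turn": 0},
    {"linear": [0,0,0],"turn": 0},
    {"linear": [0,0,0],"turn": 0},
    {"linear": [0,0,0],"turn": 0},
    {"linear": [0,0,0],"turn": 0},
    {"linear": [0,0,0],"turn": 0},
    {"linear": [0,0,0],"turn": 0},
  ],
  hand=10,
)

```text
t: 10.82
eef_pos: [529.7, 78.6, 178.4]
tcp_rot: [-3.14, -0.0, 1.518]
ft_force: [-4.7, 0.1, 6.6]
opening: 0.256
```

Run:
```python
from h import *
np.set_printoptions(precision=3,suppress=True)
print(env.state())
snap('wrist','w7')
p,dt=snap('scene','s7')
cv2.imwrite('pics/s7c.png',cv2.resize(p[130:280,240:440,::-1],None,fx=4,fy=4))
```

```text
{'t': 10.825, 'joints': array([0.024, 0.515, 1.894, 0.   , 0.733, 0.077]), 'qvel': array([ 0.   , -0.   ,  0.001, -0.001,  0.003,  0.   ]), 'tau': array([ -0.469, -52.705, -19.864,   0.007,  -1.268,  -0.01 ]), 'eef_pos': array([529.75 ,  78.634, 178.424]), 'tcp_rot': array([-3.14 , -0.   ,  1.518]), 'ft_force': array([-4.661,  0.137,  6.617]), 'moment': array([-0.047,  0.915,  0.024]), 'opening': 0.25590985006404326}
```

View pics/w7.png

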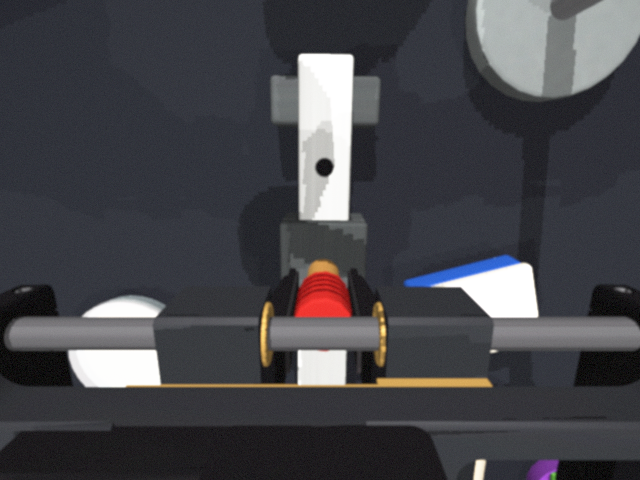

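View pics/s7c.png

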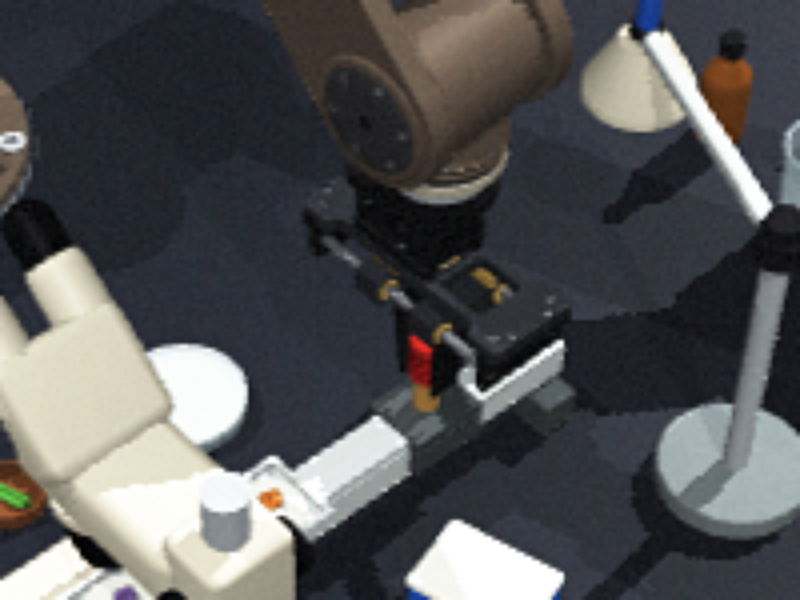

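Request:
play_rows(
  targets=[
    {"linear": [0,-1,-3],"turn": 0},
    {"linear": [0,-1,-6],"turn": 0},
    {"linear": [0,-1,-9],"turn": 0},
    {"linear": [0,-1,-12],"turn": 0},
    {"linear": [0,-1,-13],"turn": 0},
    {"linear": [0,-1,-13],"turn": 0},
    {"linear": [0,-1,-13],"turn": 0},
  ],
)

```text
t: 11.8
eef_pos: [529.5, 78.6, 191.2]
tcp_rot: [3.141, -0.0, 1.518]
ft_force: [4.3, -0.4, -9.1]
opening: 0.261
```

Run:
```python
from h import *
snap('wrist','w8')
p,dt=snap('scene','s8')
cv2.imwrite('pics/s8c.png',cv2.resize(p[130:280,240:440,::-1],None,fx=4,fy=4))
print(env.state()['eef_pos'],env.state()['ft_force'])
```

```text
[529.51018161  78.64284462 191.19105563] [ 3.7618294   0.26172858 -8.90884324]
```

View pics/s8c.png

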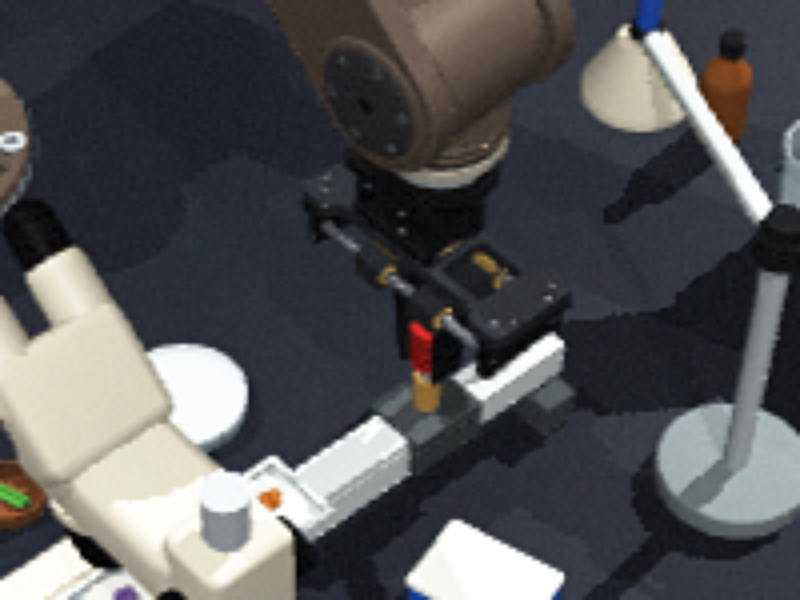

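View pics/w8.png

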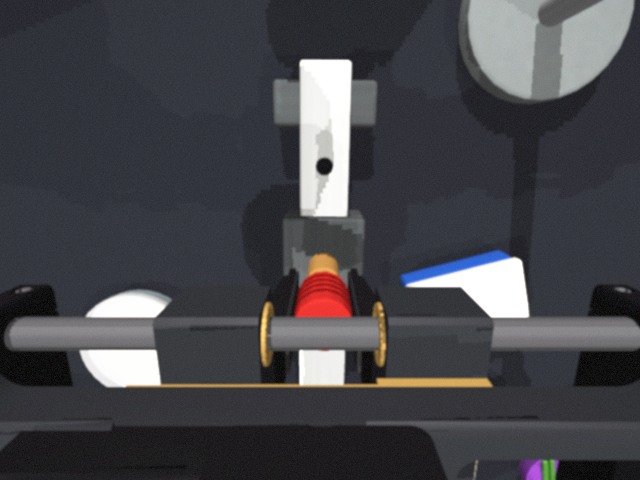

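Request:
play_rows(
  targets=[
    {"linear": [-1,0.5,0],"turn": 0},
    {"linear": [-4,0.5,0],"turn": 0},
    {"linear": [-8,0.4,0],"turn": 0},
    {"linear": [-13,0.4,0],"turn": 0},
    {"linear": [-18,0.4,0],"turn": 0},
    {"linear": [-23,0.3,0],"turn": 0},
    {"linear": [-28,0.3,0],"turn": 0},
    {"linear": [-33,0.3,0],"turn": 0},
    {"linear": [-38,0.2,0],"turn": 0},
    {"linear": [-43,0.2,0],"turn": 0},
    {"linear": [-48,0.2,0],"turn": 0},
    {"linear": [-53,0.2,0],"turn": 0},
    {"linear": [-57,0.2,0],"turn": 0},
    {"linear": [-59,0.2,0],"turn": 0},
    {"linear": [-60,0.2,0],"turn": 0},
    {"linear": [-60,0.2,0],"turn": 0},
    {"linear": [-60,0.2,0],"turn": 0},
  ],
)

```text
t: 14.02
eef_pos: [525.8, 18.4, 191.0]
tcp_rot: [-3.14, 0.0, 1.518]
ft_force: [-6.1, 0.7, -9.2]
opening: 0.258
```

Run:
```python
from h import *
P=env.camera_params('wrist');snap('wrist','w9');np.save('pics/w9P.npy',P)
p,dt=snap('scene','s9')
cv2.imwrite('pics/s9c.png',cv2.resize(p[130:280,240:440,::-1],None,fx=4,fy=4))
print(env.state()['eef_pos'],env.state()['ft_force'])
```

```text
[525.84034053  18.42828675 191.00272734] [-5.68022792  0.50118944 -9.02380071]
```

View pics/s9c.png

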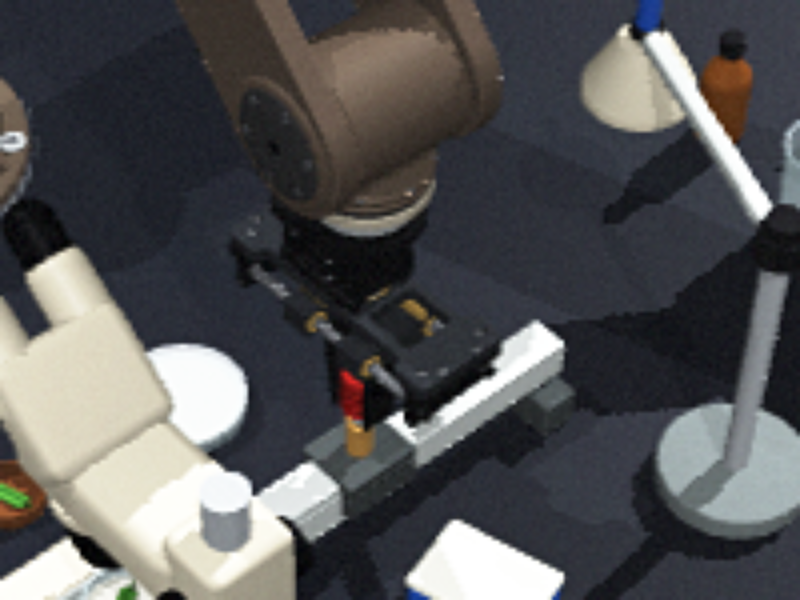

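View pics/w9.png

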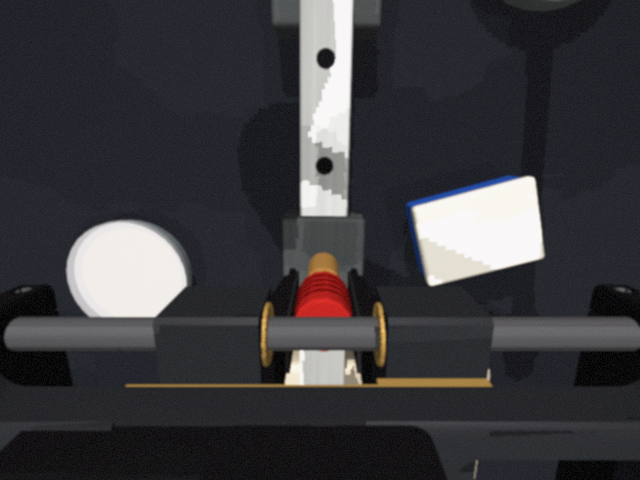

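Request:
play_rows(
  targets=[
    {"linear": [0.2,-0.7,3],"turn": 0},
    {"linear": [0.2,-0.7,6],"turn": 0},
    {"linear": [0.2,-0.7,9],"turn": 0},
    {"linear": [0.2,-0.7,11],"turn": 0},
    {"linear": [0.2,-0.7,13],"turn": 0},
    {"linear": [0.2,-0.7,13.5],"turn": 0},
    {"linear": [0.2,-0.7,13.5],"turn": 0},
    {"linear": [0.2,-0.7,13.5],"turn": 0},
  ],
)

```text
t: 15.12
eef_pos: [525.8, 19.0, 178.4]
tcp_rot: [3.141, -0.0, 1.518]
ft_force: [-6.5, -1.8, 3.3]
opening: 0.259
```

Run:
```python
from h import *
P=env.camera_params('wrist');snap('wrist','w10')
p,dt=snap('scene','s10')
cv2.imwrite('pics/s10c.png',cv2.resize(p[130:280,240:440,::-1],None,fx=4,fy=4))
p,dt=snap('top','t10')
cv2.imwrite('pics/t10c.png',cv2.resize(p[150:300,250:450,::-1],None,fx=4,fy=4))
print(env.state()['eef_pos'],env.state()['ft_force'],env.state()['opening'])
```

```text
[525.74518861  18.9656742  178.42460814] [-7.40887642 -0.42922809  2.90323926] 0.259273113709072
```

View pics/s10c.png

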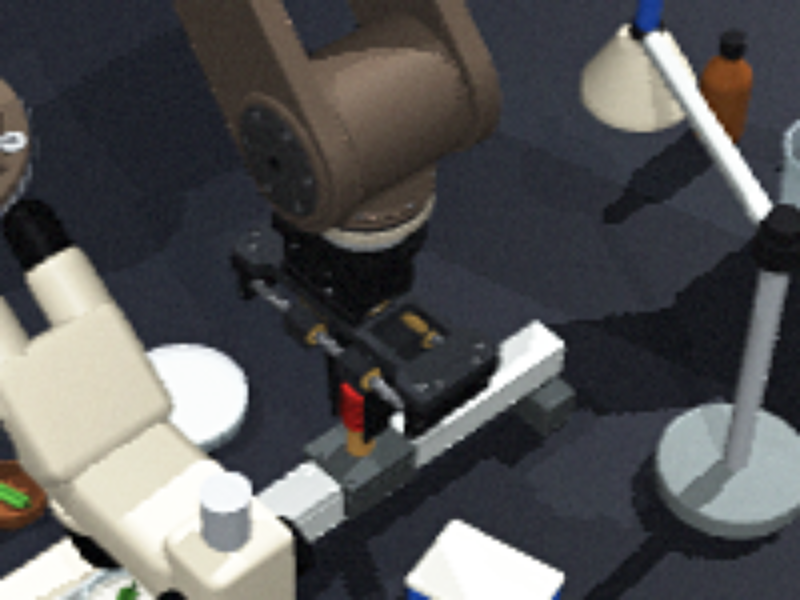

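View pics/w10.png

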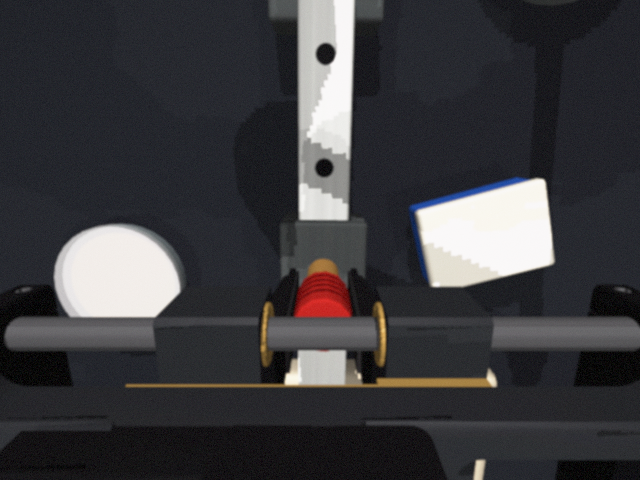

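View pics/t10c.png

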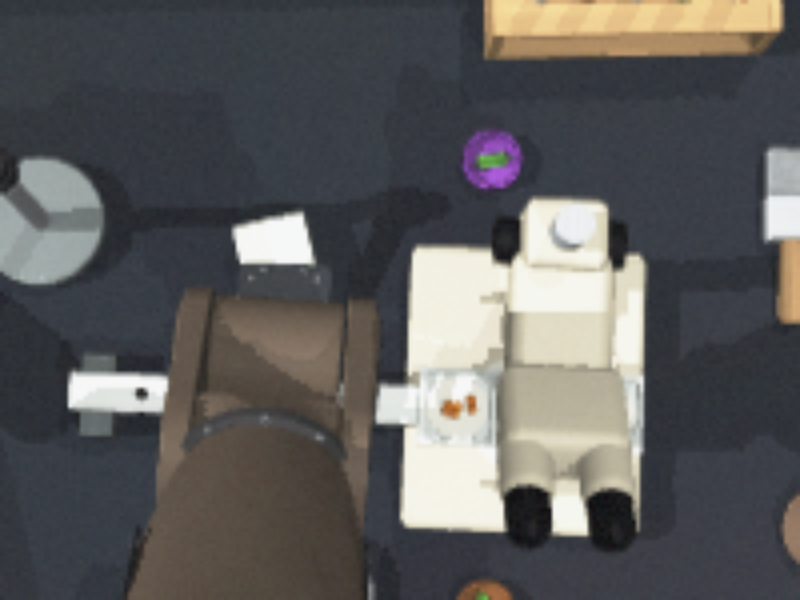

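Request:
play_rows(
  targets=[
    {"linear": [0,-0.5,0.5],"turn": 0},
    {"linear": [0,-0.5,0.5],"turn": 0},
    {"linear": [0,-0.5,0.5],"turn": 0},
    {"linear": [0,-0.5,0.5],"turn": 0},
  ],
)

```text
t: 15.78
eef_pos: [525.6, 19.0, 178.4]
tcp_rot: [3.14, 0.0, 1.518]
ft_force: [-6.2, -1.0, 7.7]
opening: 0.259
```

Run:
```python
from h import *
s=env.state();print(s['eef_pos'],s['ft_force'],s['opening'],s['t'])
p,dt=snap('scene','s11')
cv2.imwrite('pics/s11c.png',cv2.resize(p[80:280,200:460,::-1],None,fx=3,fy=3))
```

```text
[525.64372726  18.98586239 178.3746051 ] [-6.22965996 -0.99151698  7.69393296] 0.2589794852499154 15.775
```

View pics/s11c.png

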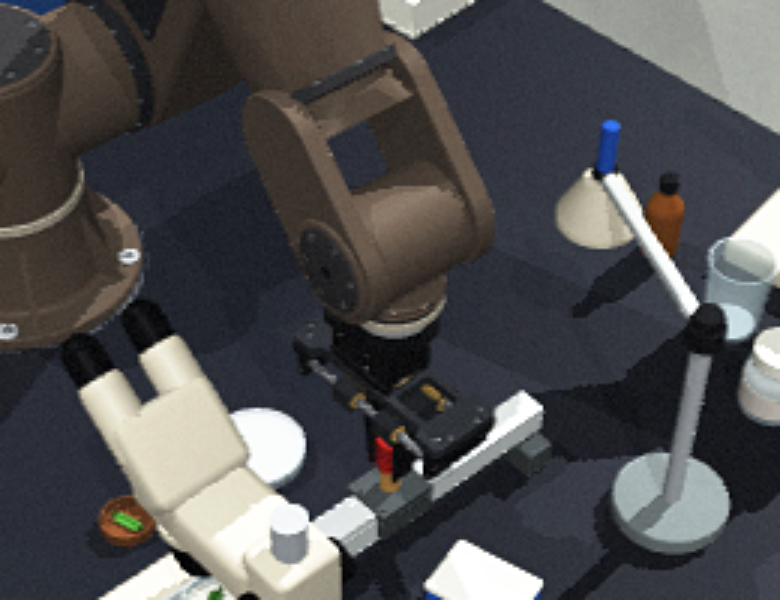

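```bash
python3 -c "
from cell import env
env.job_done()"
```

```text
the job is handed in; nothing more can be done
```

I handed the job in at about 16 s, with the lamp swung out, the carriage one hole along, the pin home and the gripper still holding the red knob. No verdict was reported.

**Lamp:** I swung the arm by its peg until it hit the stop. The wrist force rose to about 63 N there, because my commanded arc went slightly past the stop, so I backed off until it was free. The cameras put the swing at about 1.12 rad from where it started. With an estimated starting angle of 0.1 to 0.16 rad, that is about 1.22 to 1.28 rad, so beyond 1.1 rad but not directly measured.

**Plunger and carriage:** I pulled the knob up about 12.8 mm, with about 9 N on the wrist, which matches the spring. The carriage then moved 59.7 mm, and I lowered the pin.

**Last checks:**
- **Pin:** the tool returned to its original grip height (178.4 mm). A further 0.5 mm push only raised the force, from about 3 to 7.7 N, so the pin is on the bottom of its travel.
- **Grip:** the fingers are at about 24.6 mm on the 25 mm knob. A side force of about 6 N remains, from roughly 1 mm of misalignment.
- **Bystanders:** none of those visible in the last pictures looked disturbed, but I did not measure their positions.
- **Dish:** it is mostly hidden under the microscope head, so I did not measure its distance to the lens axis. I inferred its position from the carriage travel.

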